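# Stand the dose-rate meter up on its fold-out leg

### The job

The yellow dose-rate meter is lying on its face on the control desk. Swing the stand leg on its back fully out, then stand the meter on the middle of the blue pad, leaning back on its foot and leg with the display facing squarely towards the operator's edge of the desk (away from the arm's base), and let go. Set it down gently, without letting it drop or fall over at any time, and leave everything else on the desk where it is.

Things in the scene. Friction and masses are not known exactly. Their poses are not given: they have to be found in the camera images.
- meter: Yellow handheld meter with black rubber ends: a block 164 mm long, 62 wide (60 between the rubber ends), 34 thick, 0.3 to 0.5 kg, starting on its display. Origin: centre of the display face. Own x: from the flat foot end (x = -82 mm) to the top end (+82); y: across; z: from the display (z = 0, facing -z) out through the back (z = 34). Centre of mass about midway.
- meter_center (a point): Centre of the meter's block, half-way through its thickness; axes as the meter's. Stood upright on its flat foot end, leg out or in, the meter stays standing by itself.
- meter_foot (a point): Middle of the 62 mm edge where the meter's foot end meets its back (own x = -82, z = 34 mm): the edge it stands on when leaning back on its leg. It then leans 29 deg from upright, and the leg tip rests 87 mm behind this edge.
- leg (a joint): Hinge of the stand leg on the meter's back, rad: 0 folded flat against the back, growing as the leg swings out, 0.87 fully out at its stop. Stiff (about 0.04 N m, 0.5 N at the tip): stays where it is left, nothing latches it.
- leg_hinge (a point): Middle of the leg's hinge axis: own x = +22 mm, z = 40 mm of the meter (6 mm above its back); the axis is parallel to the meter's y. This point turns with the leg: x runs from tip to hinge, y along the axis, z out of the leg's outer face.
- leg_tip (a point): Centre of the leg's round rubber tip (radius 5 mm), 88 mm from the hinge axis. The leg is a black plate 40 mm wide, 6 mm thick; the tip is as wide. Folded, it points to the foot end, the tip centre 16 mm short of that end and 6 mm above the back; its flanks stand 3 to 9 mm clear of the back, so it can be pinched across its 40 mm width near the tip.
- pad: Blue non-slip pad lying fixed on the desk, 170 mm (its x) by 130 mm (its y), 3 mm thick. Origin: centre of its underside. Its +x points towards the operator's edge of the desk, away from the arm's base.
- pen: Red pen lying on the desk, about 125 mm long, 10 mm thick; origin at its middle. A bystander, leave it.
- badge: White and orange dosimeter badge, 60 x 36 x 10 mm, lying on the desk; origin under its centre. A bystander, leave it.
- stapler: Grey and black stapler, 135 x 34 x 49 mm; origin under its centre, x along it. A bystander, leave it.
- sanitiser: Clear bottle with a green label and white cap, 64 mm across, 150 mm tall, upright; origin under its centre. A bystander, leave it.
- mouse: Black computer mouse, about 95 x 60 x 34 mm; origin under it. A bystander, leave it.
Mind the look-alikes: they are no part of the job. Leave any purple or red look-alike of the meter alone.

How it is judged (in metres and radians):
On the way, in this order (a step that is already met when the one before it is completed fails the run):
1. the leg is swung fully out (value of joint leg above 0.8 rad), for 0.2 s.
2. the meter is brought upright on the pad with its leg still out (value of joint leg above 0.78 rad and angle between meter_center's own x axis and vertical below 0.65 rad and contact force between meter and pad above 0.3 N), for 0.1 s.
At the end, for the whole second after the job is handed in: Leg out (over 0.80 rad); meter at rest, released, leaning back 23-35 deg on foot edge and leg tip, both on the pad; display towards the operator, square to the pad within 15 deg; foot edge 8-80 mm operator-side of pad centre, tip 8-80 mm on the other side, foot within 30 mm of its centre line (value of joint leg above 0.8 rad and angle between meter's own x axis and vertical between 0.4 and 0.62 rad and angle between meter's own z axis and vertical above 1.9 rad and angle between the y axis of meter and the y axis of pad, either way round below 0.26 rad and x of meter_foot in the frame of pad between 0.008 and 0.08 m and x of leg_tip in the frame of pad between -0.08 and -0.008 m and y of meter_foot in the frame of pad between -0.03 and 0.03 m and z of leg_tip in the frame of pad below 0.012 m and z of meter_foot in the frame of pad below 0.007 m and contact force between meter and pad above 1 N and contact force between the fingers and meter below 0.1 N and linear speed of meter below 0.02 m/s and angular speed of meter below 0.1 rad/s); the robot touches nothing.
It fails at once if the meter drops or falls over: it moves faster than 0.4 m/s or falls back faster than 2.3 rad/s when stood up, while the fingers do not hold it (contact force between the fingers and meter below 0.1 N and (linear speed of meter above 0.4 m/s or (angular speed of meter above 2.3 rad/s and angle between meter's own x axis and vertical below 1.1 rad))).
It fails at once if another loose thing on the desk (pen, badge, stapler, bottle, mouse) is moved by more than 30 mm (distance of any of pen, badge, stapler, sanitiser, mouse from where it was at the start of the episode above 0.03 m).
It also fails if it takes over 64 s, if anything falls off the work surface, if the arm or the gripper's body presses on something with over 40 N, if the wrist force passes 120 N, or if a joint passes its speed limit or range.

### The arm

A 6-joint arm with a two-finger parallel gripper is mounted at the origin on the work surface. World frame = base frame: x ahead of the robot, y to its left, z up, the work surface at z = 0. Lengths are in m, angles in degrees, forces in N, time in s.
With the tool pointing down it reaches from about 0.375 to 0.9 m from the base axis. Payload 3.1 kg.
Tool frame: the origin (TCP) lies at the very end of the fingers, on their centre line; the grasp point (between the pads) lies behind it (bot.grip_depth is the z of the grasp point in the tool frame, in m); z points along the fingers, y is the direction in which the jaws open and shut (so a half turn about z gives the same grasp; the last joint's range is limited). The gripper opens to 87 mm and grips with 3 to 60 N. Pads are 19 mm wide; open, the fingers measure 117 mm over their backs; the gripper's body (75 mm by 190 mm) begins 51 mm behind the grasp point.
Start: joints at [-10.227, 30.224, 82.088, -0, 67.689, -10.227], TCP at [0.625, 0, 0.223] pointing down, gripper open.
Joint ranges: [-176.69, 176.69], [-43.24, 126.21], [12.49, 139.97], [-82, 262], [0, 151.66], [-163.58, 163.58]. Speed limits (degrees/s): [159.86, 159.86, 180, 180, 180, 180].

### API

Orientations are given as a 3x3 rotation matrix whose columns are the frame's x, y, z axes.
In Python, from rig import bot, vision gives the robot as it stands. The module is installed in compiled form; this text tells all that it offers.
- The arm moves only by the shell command python3 -m jog 'ROWS'. ROWS is JSON, a list of rows, each a list of 3 entries, a list of its own where there are three numbers: the shift along the tool's x, y, z in mm, then the turn, a rotation vector about the tool's x, y, z in degrees, then the closure, from 0 (fully open) to 1 (shut). In form: [[[dx, dy, dz], [wx, wy, wz], fingers], ...]. A call has 1 to 12 rows; each row is the pose to reach, as a shift and turn from the pose commanded when the call began, along the tool's axes at that moment; what a row does not reach only later rows make up. A row lasts 1/12 s, in which the tool goes at most 41.7 mm and 7.16 degrees, less where a joint would pass 70% of its speed; a pose out of reach is approached as far as the arm can. A call with a gripper value outside its range is refused whole. The fingers move at their own pace and stop on an object; the grip force is fixed at half the most. Time passes only in rows, so rows that repeat a pose let the fingers close. It gives the time, the measured TCP pose, the force and the opening at its end, in the units of the state.
- bot.read_state(): the state, without advancing time (a new reading comes with each control period).
- vision.capture(name): name is "scene" or "side" or "wrist"; returns the picture (480x640x3 uint8, red, green, blue); there is no depth.
- vision.camera_info(name): a dict with "intrinsics" (3x3 intrinsics, pixels), "dist" ([k1, k2, p1, p2, k3] as OpenCV has them; the pictures are not rectified), "camera_from_world" (4x4, takes a point from world to camera coordinates); the wrist camera has in their place "mount" (4x4, takes a point from camera to tool coordinates, whose origin is the TCP and whose axes are the flange's). Camera axes: x right, y up, looking along -z (the intrinsics and any distortion apply to the point x, -y, -z); pixel columns grow to the right and rows downward; lengths in m; the calibration is good to about 2 mm. A picture is of the moment at which its call begins: read the wrist's pose just before it. camera_info takes no time and is no camera call.
- bot.hand_in(): hands the job in, once; it reports no verdict.
The state is a dict: "time_s": time; "joint_positions": joint angles; "qvel": joint speeds; "tau": joint torques, N m; "position": TCP position; "tcp_rot": TCP orientation; "force": force on the tool from outside, world axes, zero at the start; "moment": the same for the moment, N m; "opening": opening from 0.0 (shut) to 1.0 (fully open).
Only numpy, scipy, OpenCV 4.12 (cv2) and the standard library are available. Lean on these libraries where they do the work, as an engineer would, in place of code of your own. Each camera call takes 0.05 s, during which the arm holds its last target. There are 200 camera calls.

## Working session

There is one attempt and no reset: what is moved stays moved. The work goes in short steps, Python scripts to look and compute and a shell command to move; the robot and the scene stay as the last step left them, time stands still between calls to the robot, and variables do not carry over. Pictures are saved under pics/ and viewed, about 8 in all and at most 12, crops included, and the job is handed in when it is done.

```bash
mkdir -p pics; ls; python3 - <<'E'
from rig import bot, vision
import cv2, numpy as np
a=vision.capture("scene");b=vision.capture("side")
cv2.imwrite("pics/scene.png",a[:,:,::-1]);cv2.imwrite("pics/side.png",b[:,:,::-1])
s=bot.read_state();print(s["time_s"],s["position"],s["tcp_rot"],bot.grip_depth)
for n in("scene","side","wrist"):print(n,vision.camera_info(n))
E
```

```text
pics
0.1 [6.24351166e-01 1.24688274e-04 2.21666566e-01] [[-1.73893378e-05  9.99998194e-01 -1.90027390e-03]
 [ 9.99999956e-01  1.79496770e-05  2.94856209e-04]
 [ 2.94889786e-04 -1.90026869e-03 -9.99998151e-01]] -0.0187
scene {'intrinsics': array([[500.86543287,   0.        , 312.59171627],
       [  0.        , 500.86543287, 236.90735616],
       [  0.        ,   0.        ,   1.        ]]), 'dist': array([-0.02748188,  0.        ,  0.        ,  0.        ,  0.        ]), 'camera_from_world': array([[ 5.08904907e-01,  8.60821893e-01,  1.20995705e-03,
        -2.10672873e-01],
       [-6.88894146e-01,  4.06420178e-01,  6.00206210e-01,
         2.44654164e-01],
       [ 5.16178895e-01, -3.06281418e-01,  7.99844386e-01,
        -1.56947255e+00],
       [ 0.00000000e+00,  0.00000000e+00,  0.00000000e+00,
         1.00000000e+00]])}
side {'intrinsics': array([[603.64267021,   0.        , 323.4252042 ],
       [  0.        , 603.64267021, 237.74673125],
       [  0.        ,   0.        ,   1.        ]]), 'dist': array([-0.04943023,  0.        ,  0.        ,  0.        ,  0.        ]), 'cam
[... 171 characters left out ...]
,  0.56687761, -1.29089784],
       [ 0.        ,  0.        ,  0.        ,  1.        ]])}
wrist {'intrinsics': array([[373.54436032,   0.        , 326.76014361],
       [  0.        , 373.54436032, 237.20186733],
       [  0.        ,   0.        ,   1.        ]]), 'dist': array([-0.05675741,  0.        ,  0.        ,  0.        ,  0.        ]), 'mount': array([[ 2.73417321e-04,  9.56842742e-01,  2.90606078e-01,
         8.13851961e-02],
       [ 9.99999900e-01, -3.64418609e-04,  2.59024200e-04,
         3.79941540e-04],
       [ 3.53747689e-04,  2.90605978e-01, -9.56842746e-01,
        -1.62390135e-01],
       [ 0.00000000e+00,  0.00000000e+00,  0.00000000e+00,
         1.00000000e+00]])}
```

View pics/scene.png

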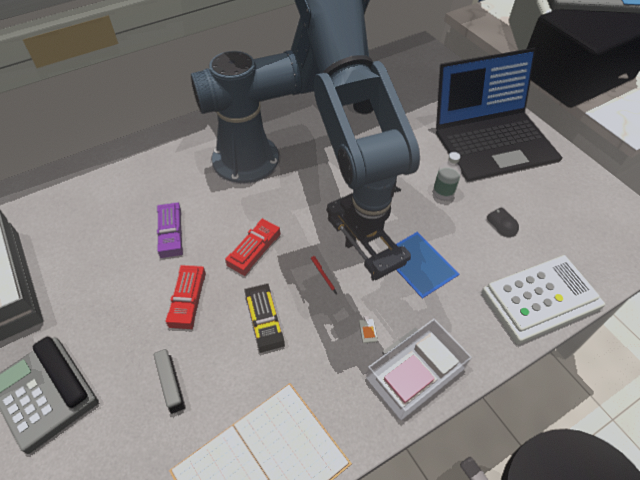

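View pics/side.png

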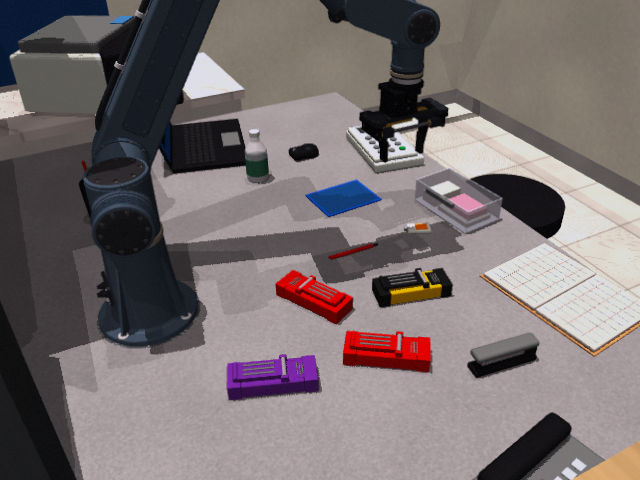

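Candidates for the meter: yellow with black ends at scene (265,317) / side (412,287). The red ones at scene (253,246) and (185,297), and the purple one at (169,229), are look-alikes. I choose the yellow one. The pad is at scene (427,265) / side (343,197).

```bash
cat > h.py <<'E'
from rig import bot, vision
import cv2, numpy as np
def cam(n,st=None):
    i=vision.camera_info(n);K=i["intrinsics"];d=np.array(i["dist"])
    if n=="wrist":
        T=np.eye(4);T[:3,:3]=st["tcp_rot"];T[:3,3]=st["position"];M=np.linalg.inv(T@i["mount"])
    else:M=i["camera_from_world"]
    return K,d,M
def ray(c,px):
    K,d,M=c;u=cv2.undistortPoints(np.array(px,float).reshape(-1,1,2),K,d)[:,0]
    v=np.c_[u[:,0],-u[:,1],-np.ones(len(u))]@M[:3,:3]
    return -M[:3,:3].T@M[:3,3],v/np.linalg.norm(v,axis=1)[:,None]
def onz(c,px,z):
    o,v=ray(c,px);return o+v*((z-o[2])/v[:,2])[:,None]
def tri(c1,p1,c2,p2):
    A=[];b=[]
    for c,p in((c1,p1),(c2,p2)):
        o,v=ray(c,[p]);P=np.eye(3)-np.outer(v[0],v[0]);A.append(P);b.append(P@o)
    x=np.linalg.lstsq(np.vstack(A),np.hstack(b),rcond=None)[0]
    return x,np.linalg.norm(np.vstack(A)@x-np.hstack(b))
def proj(c,X):
    K,d,M=c;p=(np.atleast_2d(X)@M[:3,:3].T+M[:3,3])*[1,-1,-1]
    return cv2.projectPoints(p,np.zeros(3),np.zeros(3),K,d)[0][:,0]
def look():
    st=bot.read_state();return cam("wrist",st),vision.capture("wrist"),st
def mask(im,lo,hi):
    return cv2.inRange(cv2.cvtColor(im,cv2.COLOR_RGB2HSV),lo,hi)
YEL=((20,120,60),(35,255,255));BLU=((100,120,60),(125,255,255))
def big(m):
    c=max(cv2.findContours(m,0,1)[0],key=cv2.contourArea);return c[:,0]
E
python3 - <<'E'
from h import *
s=cv2.imread("pics/side.png")[:,:,::-1].copy();c=cam("side");a=cv2.imread("pics/scene.png")[:,:,::-1].copy();ca=cam("scene")
m=mask(s,*BLU);m[:150]=0;m[:,:280]=0;k=big(m)
P=onz(c,k,.003)[:,:2];r=cv2.minAreaRect(P.astype(np.float32)*1000);print("pad",r,cv2.boxPoints(r))
m=mask(a,*BLU);m[:200]=0;P=onz(ca,big(m),.003)[:,:2];print("pad scene",cv2.minAreaRect(P.astype(np.float32)*1000))
m=mask(a,*YEL);m[:280]=0;m[370:]=0;m[:,350:]=0;P=onz(ca,np.argwhere(m)[:,::-1],.034)[:,:2];print("yel",P.mean(0),len(P),cv2.minAreaRect(P.astype(np.float32)*1000))
for q in[(265,317),(258,290),(270,346)]:print(q,onz(ca,[q],.034))
# blowups
z=np.hstack([cv2.resize(a[275:360,225:305],(400,425),interpolation=2),cv2.resize(s[260:312,365:460],(400,219),interpolation=2).repeat(1,0) if 0 else cv2.copyMakeBorder(cv2.resize(s[260:312,365:460],(400,219),interpolation=2),0,206,0,0,0)])
cv2.imwrite("pics/crop.png",z[:,:,::-1])
E
```

```text
pad ((590.2686767578125, 223.41091918945312), (171.678466796875, 133.5957489013672), 3.363445281982422) [[500.6583  285.05762]
 [508.4963  151.69196]
 [679.879   161.76422]
 [672.041   295.12988]]
pad scene ((591.065673828125, 224.4303436279297), (169.14683532714844, 128.3566131591797), 3.308558464050293)
yel [ 0.53384704 -0.20958405] 373 ((530.28125, -207.5723876953125), (58.89497756958008, 115.93220520019531), 75.6412353515625)
(265, 317) [[ 0.54095123 -0.20763944  0.034     ]]
(258, 290) [[ 0.46539081 -0.18811261  0.034     ]]
(270, 346) [[ 0.61338467 -0.23216175  0.034     ]]
```

View pics/crop.png

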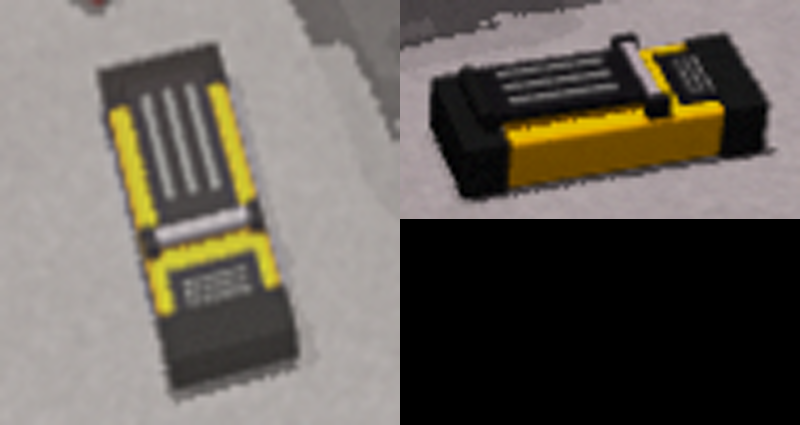

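The crop shows the yellow meter lying on its face. The foot and leg tip point towards the base (crop top), and the hinge bar sits towards the top end on the operator's side. I'll go above it with the jaws across its width.

```bash
R='[[-208,-84,22],[0,0,104],0]'; python3 -m jog '[[[-208,-84,22],[0,0,104],0],[[-208,-84,22],[0,0,104],0],[[-208,-84,22],[0,0,104],0],[[-208,-84,22],[0,0,104],0],[[-208,-84,22],[0,0,104],0],[[-208,-84,22],[0,0,104],0],[[-208,-84,22],[0,0,104],0],[[-208,-84,22],[0,0,104],0]]' && python3 -m jog '[[[0,0,0],[0,0,52],0],[[0,0,0],[0,0,52],0],[[0,0,0],[0,0,52],0],[[0,0,0],[0,0,52],0],[[0,0,0],[0,0,52],0],[[0,0,0],[0,0,52],0],[[0,0,0],[0,0,52],0],[[0,0,0],[0,0,52],0],[[0,0,0],[0,0,52],0]]'
python3 - <<'E'
from h import *
c,im,st=look();cv2.imwrite("pics/w1.png",im[:,:,::-1]);print(np.round(st["position"],4),np.round(st["tcp_rot"],3),st["joint_positions"])
np.save("w1.npy",np.r_[st["tcp_rot"].ravel() if hasattr(st["tcp_rot"],"ravel") else np.ravel(st["tcp_rot"]),st["position"]])
E
```

```text
time_s: 0.77
position: [0.5399, -0.2096, 0.1999]
tcp_rot: [[0.847, 0.532, -0.001], [0.532, -0.847, 0.001], [-0.001, -0.001, -1.0]]
force: [0.6, 0.3, 0.4]
opening: 0.997
time_s: 1.52
position: [0.5407, -0.2078, 0.2001]
tcp_rot: [[0.944, -0.331, -0.001], [-0.331, -0.944, 0.001], [-0.001, -0.0, -1.0]]
force: [-0.6, 0.9, 0.3]
opening: 1.002
[ 0.5407 -0.2078  0.2001] [[ 0.944 -0.331 -0.001]
 [-0.331 -0.944  0.001]
 [-0.001 -0.    -1.   ]] [-3.20720434e+01  2.82585355e+01  9.01166208e+01  6.37569640e-04
  6.16864044e+01  7.72542495e+01]
```

View pics/w1.png

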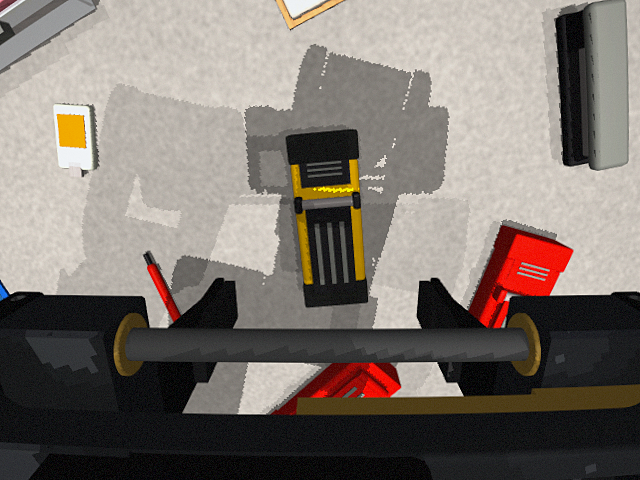

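Wrist view: the meter's back is fully visible. Its top end corners are at (287,136) and (357,130), its foot corners at (304,306) and (367,302), and the hinge knobs at (298,205) and (357,200). I'll triangulate the knobs with the other cameras and fix the pose.

```bash
python3 - <<'E'
from h import *
v=np.load("w1.npy");st=dict(tcp_rot=v[:9].reshape(3,3),position=v[9:]);c=cam("wrist",st);s=cam("scene");d=cam("side")
for w,a,b in(((298,205),(276,318),(418.4,270)),((357,200),(255,323),(426,284.5))):
    print(tri(c,w,s,a),tri(c,w,d,b),tri(s,a,d,b))
P=onz(c,[(287,136),(357,130),(304,306),(367,302)],.034);print(P)
im=cv2.imread("pics/w1.png")[:,:,::-1].copy();m=mask(im,*YEL);m[:,:250]=0;m[:130]=0;m[310:]=0;m[:,420:]=0
k=np.argwhere(m)[:,::-1];Q=onz(c,k,.034)[:,:2]*1000;r=cv2.minAreaRect(Q.astype(np.float32));print(r,cv2.boxPoints(r))
print(P.mean(0),np.degrees(np.arctan2(*(P[0]+P[1]-P[2]-P[3])[[1,0]])))
E
```

```text
(array([ 0.56021113, -0.18698969,  0.04100669]), np.float64(0.0008115682905284553)) (array([ 0.56044808, -0.1866462 ,  0.03948475]), np.float64(0.0008541454151554718)) (array([ 0.56003104, -0.18769722,  0.04030421]), np.float64(0.00045410970133778213))
(array([ 0.54783708, -0.23676563,  0.04328301]), np.float64(0.0002162816596283209)) (array([ 0.54700104, -0.23669228,  0.03898306]), np.float64(3.0426372555334954e-05)) (array([ 0.54632892, -0.2368069 ,  0.0397125 ]), np.float64(0.0007698761177939198))
[[ 0.61844983 -0.19759487  0.034     ]
 [ 0.60340521 -0.25546855  0.034     ]
 [ 0.46304189 -0.1555149   0.034     ]
 [ 0.44682157 -0.2149025   0.034     ]]
((532.7028198242188, -205.80506896972656), (58.94023513793945, 114.13374328613281), 75.72230529785156) [[ 470.13068 -220.29099]
 [ 580.7391  -248.43884]
 [ 595.27496 -191.31915]
 [ 484.66656 -163.1713 ]]
[ 0.53292962 -0.2058702   0.034     ] -14.836779624017757
```

```bash
python3 -m jog '[[[-72,6.4,120],[0,0,-4.8],0],[[-72,6.4,120],[0,0,-4.8],0],[[-72,6.4,120],[0,0,-4.8],0],[[-72,6.4,120],[0,0,-4.8],0],[[-72,6.4,120],[0,0,-4.8],0],[[-72,6.4,120],[0,0,-4.8],0]]' && python3 -m jog '[[[0,0,15],[0,0,0],0],[[0,0,30],[0,0,0],0],[[0,0,37],[0,0,0],0],[[0,0,42],[0,0,0],0],[[0,0,42],[0,0,0],0]]'
python3 - <<'E'
from h import *
c,im,st=look()
b=vision.capture("side");z=cv2.resize(b[240:330,330:480],(750,450),interpolation=2);cv2.imwrite("pics/s2.png",z[:,:,::-1]);print(st["position"],st["tcp_rot"],st["joint_positions"],st["force"])
E
```

```text
time_s: 2.07
position: [0.4709, -0.1903, 0.0802]
tcp_rot: [[0.968, -0.25, -0.001], [-0.25, -0.968, 0.001], [-0.001, -0.0, -1.0]]
force: [-0.3, -0.4, 0.6]
opening: 1.001
time_s: 2.48
position: [0.472, -0.1908, 0.0387]
tcp_rot: [[0.968, -0.25, 0.001], [-0.25, -0.968, -0.001], [0.001, 0.0, -1.0]]
force: [-1.4, 0.0, -1.2]
opening: 1.004
[ 0.47196359 -0.19076596  0.03871662] [[ 9.68268034e-01 -2.49911099e-01  1.20668666e-03]
 [-2.49910240e-01 -9.68268662e-01 -8.18951872e-04]
 [ 1.37306204e-03  4.91401566e-04 -9.99998937e-01]] [-3.46032574e+01  3.88954734e+01  1.06703694e+02  1.13654630e-03
  3.43172782e+01  6.98680383e+01] [-1.42411033  0.04864964 -1.16497214]
```

View pics/s2.png

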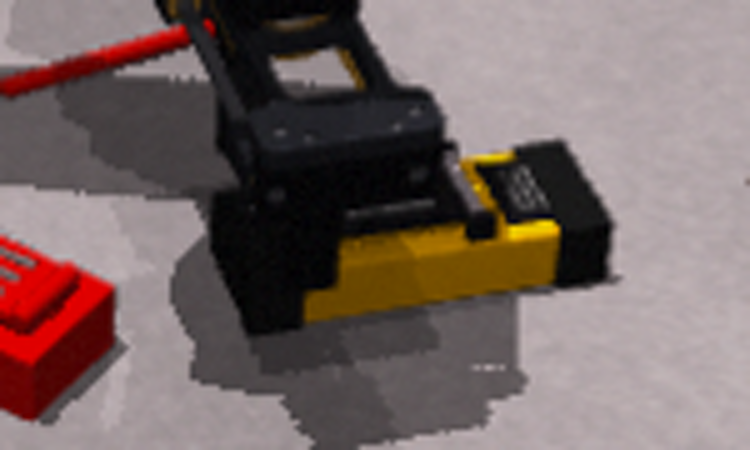

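The side crop shows the fingers straddling the foot end over the leg tip, without contact. Closing now.

```bash
python3 -m jog '[[[0,0,1],[0,0,0],0.3],[[0,0,1],[0,0,0],0.5],[[0,0,1],[0,0,0],1],[[0,0,1],[0,0,0],1],[[0,0,1],[0,0,0],1],[[0,0,1],[0,0,0],1],[[0,0,1],[0,0,0],1],[[0,0,1],[0,0,0],1],[[0,0,1],[0,0,0],1]]'
python3 - <<'E'
import numpy as np
# arc: TCP rigid with leg. tool frame: x=meter x, z=-meter z. start rel. hinge (meter x,z)
p0=np.array([-86,-2.]) # hinge at own x22,z40 ; tcp at own -64, z .038
for a in(4,8,13,19,25,31,37,43,48,50,52):
    t=np.radians(a); # rotation taking -x -> +z
    c,s=np.cos(t),np.sin(t);q=np.array([c*p0[0]+s*p0[1],-s*p0[0]+c*p0[1]])-p0
    print([[round(q[0],1),0,round(-q[1],1)],[0,-a,0],1])
E
```

```text
time_s: 3.33
position: [0.4709, -0.1903, 0.0375]
tcp_rot: [[0.968, -0.25, -0.0], [-0.25, -0.968, -0.0], [-0.0, 0.0, -1.0]]
force: [-1.4, -0.0, 0.5]
opening: 0.453
[[np.float64(0.1), 0, np.float64(-6.0)], [0, -4, 0], 1]
[[np.float64(0.6), 0, np.float64(-12.0)], [0, -8, 0], 1]
[[np.float64(1.8), 0, np.float64(-19.4)], [0, -13, 0], 1]
[[np.float64(4.0), 0, np.float64(-28.1)], [0, -19, 0], 1]
[[np.float64(7.2), 0, np.float64(-36.5)], [0, -25, 0], 1]
[[np.float64(11.3), 0, np.float64(-44.6)], [0, -31, 0], 1]
[[np.float64(16.1), 0, np.float64(-52.2)], [0, -37, 0], 1]
[[np.float64(21.7), 0, np.float64(-59.2)], [0, -43, 0], 1]
[[np.float64(27.0), 0, np.float64(-64.6)], [0, -48, 0], 1]
[[np.float64(29.2), 0, np.float64(-66.6)], [0, -50, 0], 1]
[[np.float64(31.5), 0, np.float64(-68.5)], [0, -52, 0], 1]
```

Opening 0.453 (about 40 mm), so the leg is pinched. I'll do the first half of the arc.

```bash
python3 -m jog '[[[0.1,0,-6],[0,-4,0],1],[[0.6,0,-12],[0,-8,0],1],[[1.8,0,-19.4],[0,-13,0],1],[[4,0,-28.1],[0,-19,0],1],[[7.2,0,-36.5],[0,-25,0],1],[[7.2,0,-36.5],[0,-25,0],1],[[7.2,0,-36.5],[0,-25,0],1]]'
python3 - <<'E'
import numpy as np
p0=np.array([-86,-2.])
def q(a):
    t=np.radians(a);c,s=np.cos(t),np.sin(t);return np.array([c*p0[0]+s*p0[1],-s*p0[0]+c*p0[1]])
t=np.radians(25);ex=np.array([np.cos(t),-np.sin(t)]);ez=np.array([-np.sin(t),-np.cos(t)])
# tool x = meter x rotated like the leg: (-1,0)->(-c,+s) so x->(c,-s); tool z (0,-1)->(-s,-c)
for a in(31,37,43,48,50,51):
    d=q(a)-q(25);print(a-25,np.round([d@ex,d@ez],1))
E
```

```text
time_s: 3.92
position: [0.4795, -0.1925, 0.0731]
tcp_rot: [[0.88, -0.25, -0.405], [-0.227, -0.968, 0.104], [-0.418, 0.0, -0.908]]
force: [1.5, 0.4, -0.7]
opening: 0.451
6 [ 0.3 -9. ]
12 [  1.5 -17.9]
18 [  3.6 -26.7]
23 [  6.1 -33.8]
25 [  7.2 -36.5]
26 [  7.8 -37.9]
```

```bash
python3 -m jog '[[[0.3,0,-9],[0,-6,0],1],[[1.5,0,-17.9],[0,-12,0],1],[[3.6,0,-26.7],[0,-18,0],1],[[6.1,0,-33.8],[0,-23,0],1],[[7.2,0,-36.5],[0,-25,0],1],[[7.8,0,-37.9],[0,-26,0],1],[[7.8,0,-37.9],[0,-26,0],1],[[7.8,0,-37.9],[0,-26,0],1]]'
python3 - <<'E'
from h import *
st=bot.read_state();print(st["joint_positions"],st["moment"])
b=vision.capture("side");z=cv2.resize(b[200:330,330:500],(782,598),interpolation=2);cv2.imwrite("pics/s3.png",z[:,:,::-1])
E
```

```text
time_s: 4.58
position: [0.4996, -0.1976, 0.1044]
tcp_rot: [[0.611, -0.25, -0.751], [-0.157, -0.968, 0.195], [-0.776, -0.001, -0.631]]
force: [0.5, -0.0, -1.5]
opening: 0.455
[-27.67839709  56.50108835  64.93737214 -10.70955473 108.3947737
  78.14373159] [-0.12193319 -0.81233127 -0.01367302]
```

View pics/s3.png

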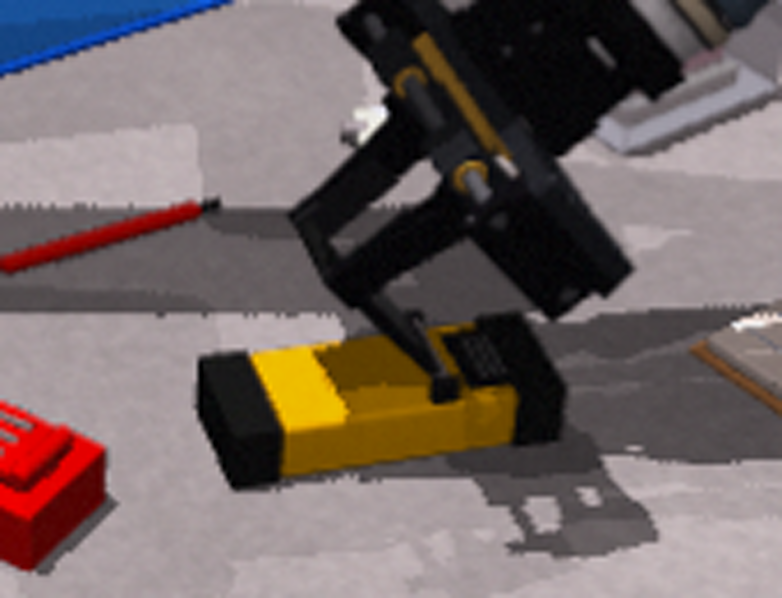

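The side view shows the leg standing out from the back, about 50° by the tool tilt, with the meter still flat. Before choosing the regrasp tilt, I'll fit the arm's kinematics from the recorded poses and check its reach.

```bash
cat > kin.py <<'E'
import numpy as np
from scipy.spatial.transform import Rotation as Ro
from scipy.optimize import least_squares
D=[([-10.227,30.224,82.088,0,67.689,-10.227],[.6250,0,.223],np.array([[0,1,0],[1,0,0],[0,0,-1.]])),
([-32.072,28.2585,90.1166,0,61.6864,77.254],[.5407,-.2078,.2001],np.array([[.944,-.331,-.001],[-.331,-.944,.001],[-.001,0,-1]])),
([-34.603,38.895,106.704,0,34.317,69.868],[.47196,-.19077,.0387],np.array([[.96827,-.24991,.0012],[-.24991,-.96827,-.0008],[.0014,.0005,-1]])),
([-27.678,56.501,64.937,-10.710,108.395,78.144],[.4996,-.1976,.1044],np.array([[.611,-.25,-.751],[-.157,-.968,.195],[-.776,-.001,-.631]]))]
def fk(p,q):
    d1,a1,a2,a3,L,off,c,e=p;q=np.radians(q)
    j1=Ro.from_euler('z',q[0]);A=q[1]+q[2]
    w=np.array([a1+a2*np.sin(q[1])+a3*np.sin(A)+e*np.cos(A),off,d1+a2*np.cos(q[1])+a3*np.cos(A)-e*np.sin(A)])
    R=j1*Ro.from_euler('ZYZYZ',[0,A,q[3],q[4],q[5]+c])if 0 else j1*Ro.from_euler('y',A)*Ro.from_euler('z',q[3])*Ro.from_euler('y',q[4])*Ro.from_euler('z',q[5]+c)
    return j1.apply(w)+R.apply([0,0,L]),R.as_matrix()
def res(p):
    o=[]
    for q,x,R in D:
        X,Rf=fk(p,q);o+=list((X-x)*10)+list((Rf-R).ravel())
    return np.r_[o,1e-3*(p-np.array([.3,0,.4,.4,.3,.11,p[6],0]))]
best=min((least_squares(res,[.3,0,.45,.4,.3,.11,c,0])for c in(0,1.57,3.14,-1.57)),key=lambda r:r.cost)
P=best.x
lo=np.array([-176.69,-43.24,12.49,-82,0,-163.58]);hi=np.array([176.69,126.21,139.97,262,151.66,163.58])
def ik(x,R,seeds):
    b=None
    for s in seeds:
        r=least_squares(lambda q:np.r_[(fk(P,q)[0]-x)*10,(fk(P,q)[1]-R).ravel()],np.clip(s,lo+.1,hi-.1),bounds=(lo,hi),x_scale=30)
        if b is None or r.cost<b.cost:b=r
    return b
if __name__=="__main__":
    print(P,best.cost,[np.linalg.norm(fk(P,q)[0]-x)for q,x,_ in D])
    S=[[0,30,90,0,60,80],[0,-10,120,0,20,80],[0,-20,120,180,20,-80],[20,20,110,180,40,-60],[-20,60,70,0,100,80],[10,0,130,90,20,0]]
    gx=30;gz=25 # grasp in meter frame
    def tool(Rm,o,tau):  # tool z in meter frame for initial inward tilt tau
        t=np.radians(tau);z=np.array([-np.sin(t),0,-np.cos(t)]);y=np.array([0,-1,0]);x=np.cross(y,z)
        Rt=Rm@np.c_[x,y,z];return o+Rm@np.array([gx,0,gz])/1000+.0187*Rt[:,2],Rt
    for tau in(25,35,45,50):
        Rm=Ro.from_euler('z',-14.5,degrees=True).as_matrix();o=np.array([.5325,-.206,0]);x,R=tool(Rm,o,tau);r=ik(x,R,S);print(tau,"grasp",r.cost.round(6),r.x.round(0))
        for yaw in (3.3,):
          for lean in(0,15,29):
            Rm=(Ro.from_euler('z',yaw,degrees=True)*Ro.from_euler('y',-90-lean,degrees=True)).as_matrix()
            f=np.array([.5905,.2237,.003])+Ro.from_euler('z',yaw,degrees=True).apply([.044,0,0])
            o=f-Rm@[-.082,0,.034]
            if lean==0:o=o+[0,0,.002]
            x,R=tool(Rm,o,tau);r=ik(x,R,S);print("  lean",lean,r.cost.round(6),r.x.round(0),x.round(3))
E
python3 kin.py
```

```text
[ 2.74312563e-01 -7.54380519e-04  5.88569608e-01  3.92210009e-01
  3.05733342e-01  1.10992763e-01  1.57070617e+00  1.13985294e-01] 5.451828489119453e-06 [np.float64(0.00021478143737413153), np.float64(0.00022114765106722177), np.float64(5.3280721064655845e-05), np.float64(5.066235932156627e-05)]
25 grasp 0.0 [-29.  54.  74.  -6.  76.  79.]
  lean 0 0.0 [ 14.  51. 117. 192.  54. -93.] [0.66  0.228 0.109]
  lean 15 0.0 [ 16.  63. 122. 192.  85. -89.] [0.633 0.226 0.11 ]
  lean 29 0.0 [ 17.  75. 121. 194. 109. -86.] [0.607 0.225 0.107]
35 grasp 0.0 [-28.  59.  67.  -8.  89.  79.]
  lean 0 0.0 [ 14.  45. 114. 195.  35. -96.] [0.659 0.228 0.106]
  lean 15 0.0 [ 15.  55. 122. 192.  67. -91.] [0.632 0.226 0.107]
  lean 29 0.0 [ 17.  68. 124. 193.  96. -87.] [0.607 0.225 0.103]
45 grasp 0.0 [-27.  64.  59.  -9. 101.  79.]
  lean 0 0.0 [  13.   41.  110.  204.   17. -106.] [0.657 0.228 0.104]
  lean 15 0.0 [ 15.  49. 120. 193.  49. -93.] [0.63  0.226 0.104]
  lean 29 0.0 [ 16.  61. 125. 193.  80. -89.] [0.606 0.225 0.1  ]
50 grasp 0.0 [-27.  66.  55. -10. 108.  79.]
  lean 0 0.0 [  13.   40.  107.  223.    9. -126.] [0.655 0.227 0.103]
  lean 15 0.0 [ 14.  46. 118. 194.  39. -95.] [0.629 0.226 0.103]
  lean 29 0.0 [ 16.  57. 125. 193.  71. -90.] [0.606 0.225 0.099]
```

```bash
cat > chk.py <<'E'
from kin import *
import kin
kin.lo[3]=-70;kin.hi[3]=70
S=[[0,30,90,0,60,80],[0,20,110,0,20,80],[-20,60,70,0,100,80]]
def tool(Rm,o,tau,gx,gz):
    t=np.radians(tau);z=np.array([-np.sin(t),0,-np.cos(t)]);y=np.array([0,-1,0]);x=np.cross(y,z)
    Rt=Rm@np.c_[x,y,z];return o+Rm@np.array([gx,0,gz])/1000+.0187*Rt[:,2],Rt
PAD=np.array([.5905,.2237,.003]);PY=Ro.from_euler('z',3.3,degrees=True)
def stand(lean,fx,dz=0):
    Rm=(PY*Ro.from_euler('y',-90-lean,degrees=True)).as_matrix()
    return Rm,PAD+PY.apply([fx,0,dz])-Rm@[-.082,0,.034]
LY=Ro.from_euler('z',-14.5,degrees=True).as_matrix();LO=np.array([.5325,-.206,0])
if __name__=="__main__":
    for tau in(50,55,60):
      for gx in(30,40):
        x,R=tool(LY,LO,tau,gx,24);r=ik(x,R,S);print(tau,gx,"grasp",r.cost.round(6),r.x.round(0),x.round(4))
        for dz in(.1,.03,.002):
            Rm,o=stand(0,.048,dz);x,R=tool(Rm,o,tau,gx,24);r=ik(x,R,S);print("  up",dz,r.cost.round(6),r.x.round(0),x.round(3))
    for sig in(0,10,20):
      for lean in(0,29):
        Rm,o=stand(lean,.046);x,R=tool(Rm,o,90+sig,55,17);r=ik(x,R,S);print("re",sig,lean,r.cost.round(6),r.x.round(0),x.round(3))
E
python3 chk.py
```

```text
50 30 grasp 0.0 [-27.  66.  55. -10. 107.  79.] [ 0.5477 -0.2099  0.012 ]
  up 0.1 0.0 [ 12.  30. 103. -39.   9. 135.] [0.66  0.228 0.201]
  up 0.03 0.001781 [ 12.  36. 104. -67.   5. 164.] [0.66  0.228 0.131]
  up 0.002 0.00557 [ 12.  39. 104. -67.   5. 164.] [0.66  0.228 0.103]
50 40 grasp 0.0 [-27.  67.  53. -10. 109.  79.] [ 0.5574 -0.2124  0.012 ]
  up 0.1 0.0 [ 12.  29. 103. -34.  11. 131.] [0.66  0.228 0.211]
  up 0.03 0.00092 [ 12.  35. 104. -67.   6. 164.] [0.66  0.228 0.141]
  up 0.002 0.003993 [ 12.  38. 104. -67.   5. 164.] [0.66  0.228 0.113]
55 30 grasp 0.0 [-27.  69.  52. -11. 113.  79.] [ 0.5467 -0.2097  0.0133]
  up 0.1 0.0 [ 12.  29. 100. -18.  17. 114.] [0.659 0.228 0.2  ]
  up 0.03 0.0 [ 12.  36. 103. -38.   8. 134.] [0.659 0.228 0.13 ]
  up 0.002 0.0 [ 12.  39. 103. -59.   6. 156.] [0.659 0.228 0.102]
55 40 grasp 0.0 [-27.  70.  50. -11. 115.  78.] [ 0.5564 -0.2122  0.0133]
  up 0.1 0.0 [ 12.  29. 100. -17.  18. 113.] [0.659 0.228 0.21 ]
  up 0.03 0.0 [ 12.  35. 102. -33.   9. 130.] [0.659 0.228 0.14 ]
  up 0.002 0.0 [ 12.  38. 103. -50.   7. 147.] [0.659 0.228 0
[... 210 characters left out ...]

  up 0.002 0.0 [ 12.  38. 100. -20.  12. 117.] [0.658 0.228 0.101]
60 40 grasp 0.0 [-26.  72.  46. -12. 121.  78.] [ 0.5555 -0.212   0.0146]
  up 0.1 0.0 [ 12.  29.  96. -10.  26. 106.] [0.658 0.228 0.209]
  up 0.03 0.0 [ 12.  35.  99. -15.  17. 111.] [0.658 0.228 0.139]
  up 0.002 0.0 [ 12.  37. 100. -18.  14. 115.] [0.658 0.228 0.111]
re 0 0 0.0 [10. 42. 76.  0. 62. 97.] [0.653 0.227 0.121]
re 0 29 0.0 [ 13.  34. 108. -26.  11. 124.] [0.594 0.224 0.115]
re 10 0 0.0 [ 9. 46. 68.  1. 76. 96.] [0.65  0.227 0.122]
re 10 29 0.0 [ 12.  34. 101.  -6.  26. 104.] [0.591 0.224 0.113]
re 20 0 0.0 [ 9. 50. 60.  2. 90. 95.] [0.647 0.227 0.122]
re 20 29 0.0 [11. 36. 94. -2. 42. 99.] [0.588 0.224 0.113]
```

Direct placing would need a wrist flip, so I'll grasp at about 57° inward tilt, stand the meter upright on its foot, then regrasp it from above and lean it back. First I release the leg, retreat and check where the meter lies.

```bash
python3 -m jog '[[[0,0,0],[0,0,0],0.3],[[0,0,0],[0,0,0],0],[[0,0,0],[0,0,0],0],[[0,0,0],[0,0,0],0],[[0,0,-10],[0,0,0],0],[[0,0,-30],[0,0,0],0],[[0,0,-60],[0,0,0],0],[[0,0,-90],[0,0,0],0],[[0,0,-120],[0,0,0],0],[[0,0,-120],[0,0,0],0],[[0,0,-120],[0,0,0],0]]'; python3 -m jog '[[[0,0,0],[0,20,0],0],[[0,0,0],[0,20,0],0],[[0,0,0],[0,30,0],0],[[0,0,0],[0,40,0],0],[[0,0,0],[0,40,0],0],[[0,0,0],[0,40,0],0],[[0,0,0],[0,40,0],0]]'
python3 - <<'E'
from h import *
c,im,st=look();a=vision.capture("scene")
print(st["position"],st["joint_positions"])
np.save("w2.npy",np.r_[np.ravel(st["tcp_rot"]),st["position"]])
cv2.imwrite("pics/w2.png",im[:,:,::-1]);cv2.imwrite("pics/a2.png",a[:,:,::-1])
z=np.vstack([cv2.resize(im,(520,390)),cv2.resize(a[260:380,210:350],(520,210)) if 0 else np.zeros((0,520,3),np.uint8)])
cv2.imwrite("pics/z2.png",z[:,:,::-1])
E
```

```text
time_s: 5.55
position: [0.5915, -0.2215, 0.1813]
tcp_rot: [[0.612, -0.25, -0.75], [-0.159, -0.968, 0.193], [-0.775, 0.001, -0.632]]
force: [-0.4, -0.0, 0.0]
opening: 0.997
time_s: 6.13
position: [0.5857, -0.2191, 0.1813]
tcp_rot: [[0.95, -0.251, -0.188], [-0.246, -0.968, 0.05], [-0.194, -0.001, -0.981]]
force: [-0.4, 0.5, -1.7]
opening: 1.003
[ 0.58569849 -0.21907135  0.18130441] [-29.35331965  37.70848669  75.35643459  -2.84897921  77.80193874
  76.05938704]
```

View pics/w2.png

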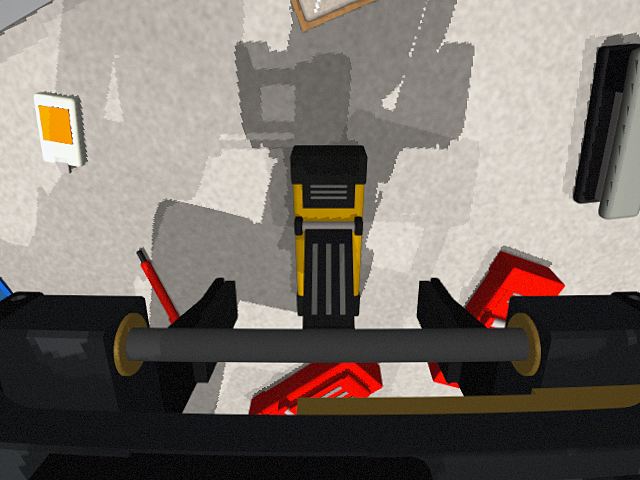

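```bash
python3 - <<'E'
from h import *
from chk import *
def C(f):
    v=np.load(f);return cam("wrist",dict(tcp_rot=v[:9].reshape(3,3),position=v[9:]))
for f,k in(("w1.npy",[(298,205),(357,200)]),("w2.npy",[(298,226),(358,226)])):
    c=C(f);P=onz(c,k,.040);m=P.mean(0);d=P[0]-P[1];y=np.degrees(np.arctan2(-d[0],d[1]));print(m,y,m-.022*np.array([np.cos(np.radians(y)),np.sin(np.radians(y)),0]))
    im=cv2.imread("pics/"+f[:2]+".png")[:,:,::-1].copy();m=mask(im,*YEL);m[:,:250]=0;m[:,420:]=0;m[310:]=0
    Q=onz(c,np.argwhere(m)[:,::-1],.034);Q=Q[Q[:,0]>.56];r=cv2.minAreaRect(Q[:,:2].astype(np.float32)*1000);print(r)
v=np.load("w2.npy");R0=v[:9].reshape(3,3);p=v[9:]
for tau in(57,):
    x,R=tool(LY,LO,tau,40,25);print("target",x)
    for back in(.1,0):
        X=x-back*R[:,2];print(back,"shift",R0.T@(X-p)*1000,"turn",np.degrees(Ro.from_matrix(R0.T@R).as_rotvec()),ik(X,R,S).x.round(0))
E
```

```text
[ 0.55371866 -0.2115095   0.04      ] -14.359328534639088 [ 0.53240596 -0.20605345  0.04      ]
((632.7691040039062, -233.70628356933594), (58.62748336791992, 158.8792266845703), 73.3941421508789)
[ 0.55530637 -0.21071163  0.04      ] -14.481934785768747 [ 0.53400539 -0.20520999  0.04      ]
((573.3776245117188, -215.57073974609375), (58.64583969116211, 33.76050567626953), 75.50630187988281)
target [ 0.55604231 -0.21208846  0.01481525]
0.1 shift [74.14862392  0.73903239 99.51811897] turn [-8.31622241e-02 -4.58005642e+01 -8.01796716e-03] [-25.  75.  27. -13. 134.  75.]
0 shift [  2.45691278   0.87450803 169.23382883] turn [-8.31622241e-02 -4.58005642e+01 -8.01796716e-03] [-26.  71.  48. -11. 117.  78.]
```

```bash
python3 -m jog '[[[20,0,10],[0,-7,0],0],[[40,0,20],[0,-14,0],0],[[60,0,40],[0,-21,0],0],[[75,0.8,60],[0,-28,0],0],[[75,0.8,80],[0,-35,0],0],[[75,0.8,99],[0,-42,0],0],[[75,0.8,99],[0,-45.8,0],0],[[75,0.8,99],[0,-45.8,0],0],[[75,0.8,99],[0,-45.8,0],0],[[75,0.8,99],[0,-45.8,0],0]]'
python3 - <<'E'
from h import *
from chk import *
st=bot.read_state();p=np.array(st["position"]);R0=np.array(st["tcp_rot"]);print(st["joint_positions"])
x,R=tool(LY,LO+[.0013,.0006,0],57,40,25);print("shift",R0.T@(x-p)*1000,"turn",np.degrees(Ro.from_matrix(R0.T@R).as_rotvec()))
E
```

```text
time_s: 7.07
position: [0.6439, -0.2358, 0.0698]
tcp_rot: [[0.532, -0.25, -0.809], [-0.138, -0.968, 0.209], [-0.835, 0.001, -0.55]]
force: [0.8, 0.1, -0.0]
opening: 0.997
[-25.36986721  75.48911565  25.05437466 -12.87405426 134.90255629
  74.84403273]
shift [ -3.51175479  -1.93230591 105.32653118] turn [ 0.01638917 -0.34488619 -0.03465282]
```

```bash
python3 -m jog '[[[-2,-1,25],[0,0,0],0],[[-3,-2,50],[0,0,0],0],[[-3,-2,75],[0,0,0],0],[[-3,-2,95],[0,0,0],0],[[-3,-2,104],[0,0,0],0],[[-3,-2,104],[0,0,0],0],[[-3,-2,104],[0,0,0],0]]'
python3 - <<'E'
from h import *
from chk import *
st=bot.read_state();p=np.array(st["position"]);R0=np.array(st["tcp_rot"]);print(st["joint_positions"])
x,R=tool(LY,LO+[.0013,.0006,0],57,40,25);print("shift",R0.T@(x-p)*1000,"turn",np.degrees(Ro.from_matrix(R0.T@R).as_rotvec()))
b=vision.capture("side");z=cv2.resize(b[200:330,330:500],(782,598),interpolation=2);cv2.imwrite("pics/s4.png",z[:,:,::-1])
E
```

```text
time_s: 7.65
position: [0.5594, -0.2123, 0.0183]
tcp_rot: [[0.535, -0.251, -0.807], [-0.14, -0.968, 0.208], [-0.833, 0.001, -0.553]]
force: [-1.0, 0.1, -0.2]
opening: 0.998
[-26.38650607  70.2551311   47.96914955 -11.15832641 117.21036375
  78.28392947]
shift [ 1.6755022  -0.27731707  3.75949009] turn [ 0.02468144 -0.54097969 -0.07210644]
```

View pics/s4.png

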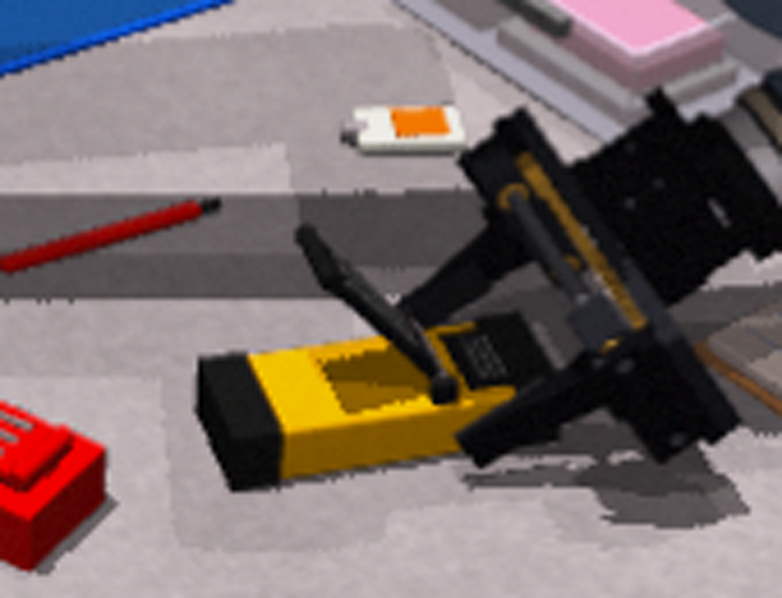

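The fingers straddle the meter near its top end and the leg stays out. Closing, then lifting 30 mm straight up.

```bash
python3 -m jog '[[[1.5,0,4],[0,0,0],0],[[1.5,0,4],[0,0,0],0.2],[[1.5,0,4],[0,0,0],1],[[1.5,0,4],[0,0,0],1],[[1.5,0,4],[0,0,0],1],[[1.5,0,4],[0,0,0],1],[[1.5,0,4],[0,0,0],1],[[1.5,0,4],[0,0,0],1]]' && python3 -m jog '[[[-2,0,-1.5],[0,0,0],1],[[-6,0,-4],[0,0,0],1],[[-12,0,-8],[0,0,0],1],[[-20,0,-13],[0,0,0],1],[[-25,0,-17],[0,0,0],1],[[-25,0,-17],[0,0,0],1]]'
python3 - <<'E'
from h import *
from chk import *
st=bot.read_state();p=np.array(st["position"]);R0=np.array(st["tcp_rot"]);print(st["joint_positions"],st["moment"])
def go(x,R,p=p,R0=R0):
    r=ik(x,R,S);return np.round(R0.T@(x-p)*1000),np.round(np.degrees(Ro.from_matrix(R0.T@R).as_rotvec()),1),r.cost.round(5),r.x.round(0)
tau=np.degrees(np.arctan2(-R0[2,0],-R0[2,2]));print(tau)
# waypoint: mid-air, higher, same orientation
print("up",go(p+[-.0,0,.12],R0))
# waypoint A: x .6 y 0 with meter pitched 45 & yaw -6
for yaw,pit,q in((-14.5,-45,[.60,-.15,.25]),(-6,-60,[.62,0,.27]),(0,-75,[.63,.12,.27])):
    Rm=(Ro.from_euler('z',yaw,degrees=True)*Ro.from_euler('y',pit,degrees=True)).as_matrix();x,R=tool(Rm,np.zeros(3),tau,40,25);print(go(np.array(q),R))
for dz in(.1,.03):
    Rm,o=stand(0,.048,dz);x,R=tool(Rm,o,tau,40,25);print(x,go(x,R))
E
```

```text
time_s: 8.37
position: [0.5556, -0.211, 0.011]
tcp_rot: [[0.53, -0.25, -0.81], [-0.137, -0.968, 0.209], [-0.837, 0.0, -0.548]]
force: [0.5, -1.8, -1.0]
opening: 0.703
time_s: 8.87
position: [0.5573, -0.2115, 0.0436]
tcp_rot: [[0.533, -0.25, -0.808], [-0.139, -0.968, 0.208], [-0.835, 0.001, -0.551]]
force: [0.8, -0.5, -2.1]
opening: 0.707
[-26.39698102  68.24351087  48.89931892 -11.30890542 118.38007772
  77.98409968] [-0.19943299 -0.84635313  0.06119664]
56.57288263952751
up (array([-100.,    0.,  -66.]), array([0., 0., 0.]), np.float64(0.0), array([-26.,  60.,  49., -12., 126.,  76.]))
(array([-158.,  -70., -135.]), array([ 0., 45., -0.]), np.float64(0.0), array([-23.,  33.,  72.,  -2.,  86.,  81.]))
(array([-185., -220., -131.]), array([-3.9, 59.9, -8. ]), np.float64(0.0), array([-10.,  26.,  82.,   0.,  69.,  85.]))
(array([-196., -339., -114.]), array([ -5. ,  74.6, -14.7]), np.float64(0.0), array([ 1., 22., 91., -0., 48., 91.]))
[0.65768978 0.22757414 0.20939322] (array([-146., -450.,  -81.]), array([ -3.9,  89.2, -19.4]), np.float64(0.0), array([ 12.,  28.,  99., -14.,  20., 110.]))
[0.65768978 0.22757414 0.13939322] (array([ -87., -450.,  -42.]), array([ -3.9,  89.2, -19.4]), np.float64(0.0), array([ 12.,  35., 101., -25.,  12., 122.]))
```

Held (opening 0.707, about 61 mm). Grasp in the meter frame is about x = 38, z = 21 mm. Now lift and begin turning, then carry it over.

```bash
python3 -m jog '[[[-20,0,-13],[0,0,0],1],[[-45,0,-30],[0,3,0],1],[[-70,0,-50],[0,8,0],1],[[-95,-10,-70],[0,14,0],1],[[-120,-25,-90],[0,20,0],1],[[-140,-40,-110],[0,26,0],1],[[-150,-55,-125],[0,32,0],1],[[-158,-65,-133],[0,38,0],1],[[-158,-70,-135],[0,43,0],1],[[-158,-70,-135],[0,45,0],1],[[-158,-70,-135],[0,45,0],1]]'
cat > nxt.py <<'E'
from h import *
from chk import *
st=bot.read_state();p=np.array(st["position"]);R0=np.array(st["tcp_rot"])
TAU=56.8;GX,GZ=38,21.3
def go(x,R):
    r=ik(x,R,S);print(x.round(4),"shift",np.round(R0.T@(x-p)*1000,1),"turn",np.round(np.degrees(Ro.from_matrix(R0.T@R).as_rotvec()),1),r.cost.round(5),r.x.round(0))
def meter():
    # meter pose from tool pose
    x,R=tool(np.eye(3),np.zeros(3),TAU,GX,GZ);Rm=R0@R.T;o=p-Rm@x;f=o+Rm@[-.082,0,.034]
    print("meter x",Rm[:,0].round(3),"lean",np.degrees(np.arctan2(-(PY.inv().apply(Rm[:,0]))[0],Rm[2,0])).round(2),"foot in pad",(PY.inv().apply(f-PAD)*1000).round(1));return Rm,o
E
python3 - <<'E'
from nxt import *
print(st["joint_positions"].round(1));meter()
for yaw,pit,q in((-6,-60,[.62,0,.28]),(0,-75,[.63,.12,.28])):
    Rm=(Ro.from_euler('z',yaw,degrees=True)*Ro.from_euler('y',pit,degrees=True)).as_matrix();x,R=tool(Rm,np.zeros(3),TAU,40,25);go(np.array(q),R)
for dz in(.1,):
    Rm,o=stand(0,.048,dz);x,R=tool(Rm,o,TAU,GX,GZ);go(x,R)
E
```

```text
time_s: 9.78
position: [0.5971, -0.1484, 0.2499]
tcp_rot: [[0.948, -0.249, -0.198], [-0.244, -0.968, 0.051], [-0.204, 0.0, -0.979]]
force: [-1.4, 1.0, -3.4]
opening: 0.705
[-23.4  33.3  72.5  -1.8  85.8  81.3]
meter x [ 0.685 -0.176  0.707] lean -43.61 foot in pad [-100.6 -344.5  189.3]
[0.62 0.   0.28] shift [ -20.7 -149.4  -26.5] turn [-0.6 15.  -8.4] 0.0 [-10.  25.  81.   0.  70.  85.]
[0.63 0.12 0.28] shift [ -40.5 -268.1  -22.4] turn [  0.8  29.8 -14.6] 0.0 [ 1. 21. 90. -0. 50. 91.]
[0.6613 0.2278 0.2074] shift [ -22.3 -380.4   48. ] turn [  3.4  44.6 -17.9] 0.0 [ 12.  29.  98. -13.  21. 110.]
```

```bash
python3 -m jog '[[[-4,-15,-4],[0,3,-1],1],[[-8,-40,-10],[0,6,-3],1],[[-14,-75,-16],[0,9,-5],1],[[-18,-110,-20],[0,12,-7],1],[[-21,-149,-26],[0,15,-8.4],1],[[-27,-185,-25],[0,19,-10],1],[[-33,-220,-24],[0.4,23,-12],1],[[-38,-250,-23],[0.8,27,-14],1],[[-40,-268,-22],[0.8,29.8,-14.6],1],[[-40,-268,-22],[0.8,29.8,-14.6],1]]'
python3 - <<'E'
from nxt import *
print(st["joint_positions"].round(1));meter()
for dz in(.1,.05,.01):
    Rm,o=stand(0,.048,dz);x,R=tool(Rm,o,TAU,GX,GZ);go(x,R)
E
```

```text
time_s: 10.62
position: [0.6287, 0.1223, 0.275]
tcp_rot: [[0.952, 0.004, 0.305], [0.004, -1.0, 0.002], [0.305, -0.001, -0.953]]
force: [-0.3, 0.5, -4.3]
opening: 0.705
[ 1.1 21.8 90.4 -0.3 50.  91.1]
meter x [0.267 0.    0.964] lean -15.45 foot in pad [ -17.5 -100.7  177.6]
[0.6613 0.2278 0.2074] shift [  10.8 -105.3   74.6] turn [ 1.3 15.5 -2.8] 0.0 [ 12.  29.  98. -13.  21. 110.]
[0.6613 0.2278 0.1574] shift [  -4.4 -105.2  122.2] turn [ 1.3 15.5 -2.8] 0.0 [ 12.  33. 100. -19.  14. 116.]
[0.6613 0.2278 0.1174] shift [ -16.6 -105.2  160.3] turn [ 1.3 15.5 -2.8] 0.0 [ 12.  37. 101. -29.  10. 126.]
```

```bash
python3 -m jog '[[[3,-25,10],[0,3,-1],1],[[6,-50,25],[0.5,6,-1.5],1],[[9,-75,40],[1,9,-2],1],[[11,-95,60],[1.3,12,-2.8],1],[[11,-105,75],[1.3,15.5,-2.8],1],[[11,-105,75],[1.3,15.5,-2.8],1],[[11,-105,75],[1.3,15.5,-2.8],1],[[11,-105,75],[1.3,15.5,-2.8],1]]'
python3 - <<'E'
from nxt import *
print(st["joint_positions"].round(1));meter()
for dz in(.04,.01,.002):
    Rm,o=stand(0,.048,dz);x,R=tool(Rm,o,TAU,GX,GZ);go(x,R)
b=vision.capture("side");a=vision.capture("scene")
cv2.imwrite("pics/s5f.png",b[:,:,::-1])
z=np.hstack([cv2.resize(b[80:230,280:440],(426,400),interpolation=2),cv2.resize(a[180:320,360:490],(371,400),interpolation=2)])
cv2.imwrite("pics/s5.png",z[:,:,::-1])
E
```

```text
time_s: 11.28
position: [0.6671, 0.2221, 0.2092]
tcp_rot: [[0.832, 0.052, 0.552], [0.044, -0.999, 0.027], [0.552, 0.002, -0.834]]
force: [-0.3, 0.1, -4.1]
opening: 0.704
[ 11.4  28.9  97.6 -13.6  20.8 109.7]
meter x [-0.006  0.002  1.   ] lean 0.32 foot in pad [ 54.1  -6.1 101.7]
[0.6613 0.2278 0.1474] shift [-38.8  -6.1  48.5] turn [ 0.3 -0.3 -0.2] 0.0 [ 12.  34. 101. -21.  13. 118.]
[0.6613 0.2278 0.1174] shift [-55.3  -6.2  73.5] turn [ 0.3 -0.3 -0.2] 0.0 [ 12.  37. 101. -29.  10. 126.]
[0.6613 0.2278 0.1094] shift [-59.7  -6.2  80.2] turn [ 0.3 -0.3 -0.2] 0.0 [ 12.  38. 102. -33.   9. 130.]
```

View pics/s5.png

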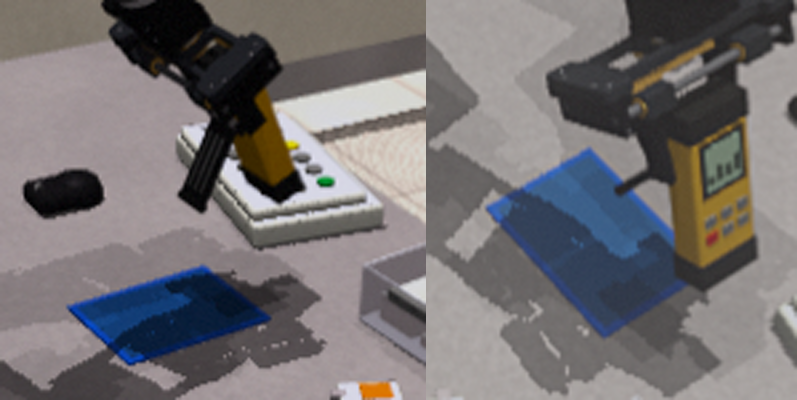

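The picture shows the meter hanging upright above the operator-side edge of the pad, display towards the operator and leg behind. I'll check for in-hand slip by comparing predicted and seen corners.

```bash
python3 - <<'E'
from nxt import *
Rm,o=meter();c=cam("scene");d=cam("side")
X=np.array([[-82,-31,0],[-82,31,0],[-82,-31,34],[82,31,0],[82,-31,0]])/1000
print("pred scene",proj(c,o+X@Rm.T).round(1).tolist(),"seen foot corners (457.8,281.5),(475.3,264),(448,276)")
print("pred side",proj(d,o+X@Rm.T).round(1).tolist())
for q in(X[0],X[2]):print((o+Rm@q).round(4))
# seen: side crop lower-left corner (245,183)->, bottom (275,205), right(303,190)
for u in((245,183),(275,205),(303,190)):print(280+u[0]*160/426,80+u[1]*150/400)
A=(457.8,281.5);B=(280+275*160/426,80+205*150/400);print("tri front -y foot corner",tri(c,A,d,B))
print("tri back -y",tri(c,(448,276),d,(280+245*160/426,80+183*150/400)))
b=cv2.imread("pics/s5f.png")[:,:,::-1].copy();m=mask(b,*YEL);m[170:]=0;m[:,:350]=0
m=cv2.morphologyEx(m,2,np.ones((3,3)));n,l,sta,ce=cv2.connectedComponentsWithStats(m);i=1+np.argmax(sta[1:,4]);k=np.argwhere(l==i)[:,::-1].astype(np.float32)
vx=cv2.fitLine(k,2,0,.01,.01).ravel();print("blob",sta[i],vx)
print("pred dir side face:",proj(d,o+np.array([[-57,-30,17],[0,-30,17]])/1000@Rm.T))
E
```

```text
meter x [-0.01   0.001  1.   ] lean 0.58 foot in pad [ 55.7  -6.  103.5]
pred scene [[439.2, 271.8], [458.3, 259.9], [429.7, 262.0], [475.5, 216.7], [454.4, 229.1]] seen foot corners (457.8,281.5),(475.3,264),(448,276)
pred side [[378.6, 160.8], [366.0, 152.0], [367.9, 164.0], [367.0, 95.4], [380.3, 103.1]]
[0.682  0.1917 0.1069]
[0.648  0.19   0.1066]
372.018779342723 148.625
383.2863849765258 156.875
393.80281690140845 151.25
tri front -y foot corner (array([0.71886918, 0.22307308, 0.09374668]), np.float64(0.00407438028418733))
tri back -y (array([0.69163119, 0.21525782, 0.11655014]), np.float64(0.027128525548437196))
blob [373 115  18  34 262] [2.0712264e-01 9.7831500e-01 3.8129007e+02 1.3396184e+02]
pred dir side face: [[373.28045957 153.85632064]
 [373.76652797 134.14353405]]
```

```bash
python3 - <<'E'
from nxt import *
Rm,o=meter();c=cam("scene");d=cam("side")
f,e=tri(c,(457.8,281.5),d,(393.8,151.25));b,e2=tri(c,(448,276),d,(383.3,156.9));print(f,e,b,e2)
v=b-f;print("foot-end direction (own z):",v*1000,np.degrees(np.arctan2(-v[2],-v[0])))
# best slip angle about the grip point
G=o+Rm@np.array([GX,0,GZ])/1000
X=np.array([[-82,-31,0],[-82,31,0],[-82,-31,34]])/1000
for s in(0,8,11,14,17,20):
    R2=Rm@Ro.from_euler('y',-s,degrees=True).as_matrix();Y=G+(X-np.array([GX,0,GZ])/1000)@R2.T
    print(s,proj(c,Y).round(1).tolist(),proj(d,Y[[0,2]]).round(1).tolist())
E
```

```text
meter x [-0.01   0.001  1.   ] lean 0.58 foot in pad [ 55.7  -6.  103.5]
[0.7326057  0.20067276 0.12157267] 0.0035401983995691595 [0.70261192 0.2010261  0.10933524] 0.0004875194384600979
foot-end direction (own z): [-29.99377538   0.35333732 -12.23742462] 22.195401009700387
0 [[439.2, 271.8], [458.3, 259.9], [429.7, 262.0]] [[378.6, 160.8], [367.9, 164.0]]
8 [[444.3, 275.7], [463.5, 263.6], [434.3, 267.0]] [[383.7, 158.0], [373.2, 162.6]]
11 [[446.2, 277.0], [465.5, 264.9], [436.1, 268.7]] [[385.6, 156.7], [375.2, 161.9]]
14 [[448.2, 278.2], [467.4, 266.0], [437.9, 270.3]] [[387.4, 155.4], [377.2, 161.1]]
17 [[450.1, 279.3], [469.4, 267.0], [439.8, 271.9]] [[389.2, 153.9], [379.1, 160.2]]
20 [[452.1, 280.3], [471.4, 267.9], [441.7, 273.4]] [[391.0, 152.4], [381.0, 159.2]]
```

The corners match an in-hand rotation of about 24°: the meter sagged in the grip during lifting and already leans about 25° back, close to the final attitude. It also makes the tool better placed relative to the meter. I'll fit the angle and check whether direct placing is now reachable.

```bash
python3 - <<'E'
from nxt import *
import nxt
Rm,o=meter();c=cam("scene");d=cam("side")
G=o+Rm@np.array([GX,0,GZ])/1000
X=np.array([[-82,-31,0],[-82,31,0],[-82,-31,34]])/1000
obs=np.r_[457.8,281.5,475.3,264,448,276,393.8,151.25,383.3,156.9]
def f(v):
    R2=Rm@Ro.from_euler('y',-v[0],degrees=True).as_matrix();Y=G+[0,v[1]/1000,0]+(X-np.array([GX,0,GZ])/1000)@R2.T
    return np.r_[proj(c,Y).ravel(),proj(d,Y[[0,2]]).ravel()]-obs
r=least_squares(f,[20,0]);print("slip, y shift",r.x,r.fun.round(1))
s=r.x[0];TE=TAU+s
x,R=tool(np.eye(3),np.zeros(3),TE,GX,GZ)
R2=R0@R.T;o2=p-R2@x;print("lean",np.degrees(np.arccos(R2[2,0])),"foot in pad",PY.inv().apply(o2+R2@[-.082,0,.034]-PAD)*1000)
for lean in(25,29):
  for fx in(.044,.05,.056):
    for dz in(.03,.002):
        Rq,oq=stand(lean,fx,dz);x,R=tool(Rq,oq,TE,GX,GZ);print(lean,fx,dz,end=' ');go(x,R)
E
```

```text
meter x [-0.01   0.001  1.   ] lean 0.58 foot in pad [ 55.7  -6.  103.5]
slip, y shift [24.80426401  5.59849595] [-0.8 -0.9  1.1  4.1 -1.4 -1.4 -1.2 -2.3 -0.3 -0.4]
lean 25.385596137165255 foot in pad [107.15738333  -6.30803466 109.78951032]
25 0.044 0.03 [0.6056 0.2246 0.1315] shift [-96.2  -5.7  31.4] turn [ 0.3 -0.4 -0.3] 0.0 [ 13.  33. 109. -47.   7. 145.]
25 0.044 0.002 [0.6056 0.2246 0.1035] shift [-111.8   -5.7   54.7] turn [ 0.3 -0.4 -0.3] 0.00014 [ 13.  36. 109. -66.   6. 164.]
25 0.05 0.03 [0.6116 0.2249 0.1315] shift [-91.2  -5.7  34.7] turn [ 0.3 -0.4 -0.3] 0.0 [ 13.  34. 108. -44.   8. 141.]
25 0.05 0.002 [0.6116 0.2249 0.1035] shift [-106.8   -5.8   58. ] turn [ 0.3 -0.4 -0.3] 4e-05 [ 13.  37. 108. -66.   6. 164.]
25 0.056 0.03 [0.6175 0.2253 0.1315] shift [-86.3  -5.8  38.1] turn [ 0.3 -0.4 -0.3] 0.0 [ 13.  34. 107. -41.   8. 138.]
25 0.056 0.002 [0.6175 0.2253 0.1035] shift [-101.8   -5.8   61.3] turn [ 0.3 -0.4 -0.3] 0.0 [ 13.  37. 108. -66.   6. 164.]
29 0.044 0.03 [0.5988 0.2242 0.1293] shift [-103.1   -5.7   29.5] turn [ 0.3  3.6 -0.3] 0.00281 [ 13.  33. 110. -66.   6. 164.]
29 0.044 0.002 [0.5988 0.2242 0.1013] shift [-118.7   -5.7   52.7] turn [ 0.3  3.6 -0.3] 0.00781 [ 13.  36. 110. -66.   5. 164.]
29 0.05 0.03 [0.6048 0.2245 0.1293] shift [-98.1  -5.7  32.8] turn [ 0.3  3.6 -0.3] 0.0023 [ 13.  34. 110. -66.   6. 164.]
29 0.05 0.002 [0.6048 0.2245 0.1013] shift [-113.7   -5.7   56.1] turn [ 0.3  3.6 -0.3] 0.00688 [ 13.  36. 109. -66.   5. 164.]
29 0.056 0.03 [0.6108 0.2249 0.1293] shift [-93.2  -5.7  36.1] turn [ 0.3  3.6 -0.3] 0.00183 [ 13.  34. 109. -66.   6. 164.]
29 0.056 0.002 [0.6108 0.2249 0.1013] shift [-108.7   -5.8   59.4] turn [ 0.3  3.6 -0.3] 0.00601 [ 12.  37. 109. -66.   5. 164.]
```

Direct reach is marginal at a joint-6 limit. Instead I turn the tool back 10° (meter lean about 15°), put the foot edge on the pad, and swing the grip point back over the foot edge so that the meter pivots gently in the pads.

```bash
cat >> nxt.py <<'E'
TE=81.6
def meter2(TE=TE):
    x,R=tool(np.eye(3),np.zeros(3),TE,GX,GZ);R2=R0@R.T;o2=p-R2@x
    print("lean",np.degrees(np.arccos(R2[2,0])).round(1),"foot in pad",(PY.inv().apply(o2+R2@[-.082,0,.034]-PAD)*1000).round(1),"j",st["joint_positions"].round(0))
E
python3 - <<'E'
from nxt import *
meter2()
for lean,fx,dz in((15,.05,.06),(15,.05,.02),(15,.05,.0),(20,.05,0),(29,.05,0)):
    Rq,oq=stand(lean,fx,dz);x,R=tool(Rq,oq,TE+lean-15,GX,GZ);x[1]-=.006;print(lean,dz,end=' ');go(x,R)
E
```

```text
lean 25.4 foot in pad [107.1  -6.3 109.8] j [ 11.  29.  98. -14.  21. 110.]
15 0.06 [0.6291 0.2199 0.165 ] shift [-58.3   0.2  16.4] turn [  0.2 -10.4  -0.3] 0.0 [ 11.  31.  97.  -6.  29. 103.]
15 0.02 [0.6291 0.2199 0.125 ] shift [-80.5   0.1  49.7] turn [  0.2 -10.4  -0.3] 0.0 [ 11.  35.  99.  -8.  23. 104.]
15 0.0 [0.6291 0.2199 0.105 ] shift [-91.6   0.1  66.3] turn [  0.2 -10.4  -0.3] 0.0 [ 11.  37. 100.  -9.  21. 105.]
20 0 [0.6188 0.2193 0.1029] shift [-101.4    0.2   62.3] turn [  0.2 -10.4  -0.3] 0.0 [ 11.  36. 101.  -9.  20. 106.]
29 0 [0.6008 0.2183 0.0969] shift [-119.6    0.3   57.3] turn [  0.2 -10.4  -0.3] 0.0 [ 12.  36. 104. -11.  17. 108.]
```

```bash
python3 -m jog '[[[-12,0,2],[0,-2,0],1],[[-25,0,5],[0,-4,0],1],[[-40,0,10],[0,-7,0],1],[[-55,0,16],[0,-10.4,0],1],[[-60,0,22],[0,-10.4,0],1],[[-68,0,32],[0,-10.4,0],1],[[-75,0,42],[0,-10.4,0],1],[[-80,0,50],[0,-10.4,0],1],[[-80,0,50],[0,-10.4,0],1],[[-80,0,50],[0,-10.4,0],1]]'
python3 - <<'E'
from nxt import *
meter2()
b=vision.capture("side");a=vision.capture("scene")
cv2.imwrite("pics/s6f.png",b[:,:,::-1]);cv2.imwrite("pics/a6f.png",a[:,:,::-1])
z=np.hstack([cv2.resize(b[100:230,300:430],(400,400),interpolation=2),cv2.resize(a[190:320,370:500],(400,400),interpolation=2)])
cv2.imwrite("pics/s6.png",z[:,:,::-1])
E
```

```text
time_s: 12.22
position: [0.6278, 0.2209, 0.1231]
tcp_rot: [[0.918, 0.053, 0.394], [0.049, -0.999, 0.02], [0.395, 0.001, -0.919]]
force: [0.4, 0.9, -2.5]
opening: 0.707
lean 14.8 foot in pad [48.1 -5.1 18. ] j [ 11.  35.  99.  -8.  23. 105.]
```

View pics/s6.png

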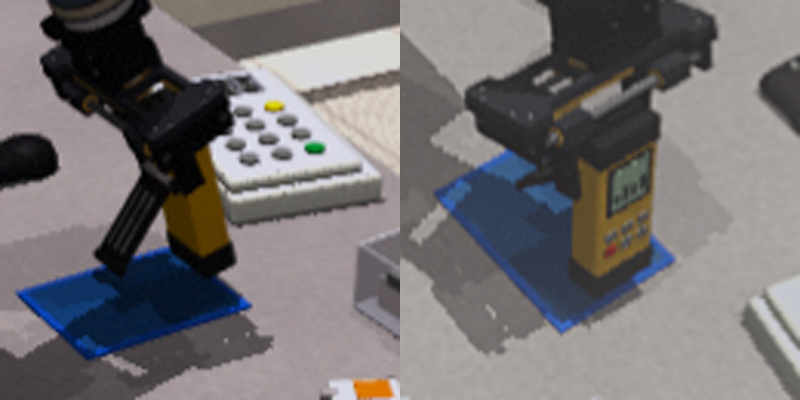

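The meter hangs a few millimetres above the pad, leg behind and display towards the operator. I'll lower it in small steps, watching the force.

```bash
python3 -m jog '[[[-2,0,4],[0,0,0],1],[[-4,0,8],[0,0,0],1],[[-5,0,11],[0,0,0],1],[[-5.5,0,13],[0,0,0],1],[[-5.5,0,13],[0,0,0],1]]'; for i in 1 2; do python3 -m jog '[[[-0.8,0,1.8],[0,0,0],1],[[-0.8,0,1.8],[0,0,0],1],[[-0.8,0,1.8],[0,0,0],1]]'; done; python3 -c "
from nxt import *
meter2()"
```

```text
time_s: 12.73
position: [0.6275, 0.221, 0.1087]
tcp_rot: [[0.918, 0.053, 0.393], [0.049, -0.999, 0.02], [0.394, 0.001, -0.919]]
force: [-0.8, -0.7, -3.6]
opening: 0.705
time_s: 12.98
position: [0.6278, 0.2211, 0.1073]
tcp_rot: [[0.917, 0.053, 0.394], [0.049, -0.999, 0.02], [0.395, 0.001, -0.919]]
force: [0.0, -0.6, -3.6]
opening: 0.706
time_s: 13.23
position: [0.6277, 0.2211, 0.1054]
tcp_rot: [[0.918, 0.053, 0.394], [0.049, -0.999, 0.02], [0.395, 0.001, -0.919]]
force: [0.2, -0.8, -3.2]
opening: 0.701
lean 14.8 foot in pad [48.1 -4.9  0.3] j [ 11.  36. 100.  -9.  21. 106.]
```

```bash
for i in 1 2 3 4; do python3 -m jog '[[[-0.4,0,0.9],[0,0,0],1],[[-0.4,0,0.9],[0,0,0],1],[[-0.4,0,0.9],[0,0,0],1]]' | egrep 'posi|force'; done
```

```text
position: [0.6277, 0.2211, 0.1044]
force: [0.8, -0.1, -2.7]
position: [0.6277, 0.2211, 0.1034]
force: [0.6, 0.3, -3.3]
position: [0.6277, 0.2211, 0.1024]
force: [0.1, -0.3, -3.1]
position: [0.6283, 0.2211, 0.1022]
force: [-2.0, -0.7, 0.9]
```

Foot contact at TCP z = 0.102 (Fz changed by +4 N). Now the lean-back arc.

```bash
python3 -m jog '[[[-2,0,-0.5],[0,0,0],1],[[-4,0,-0.9],[0,0,0],1],[[-6,0,-1.4],[0,0,0],1],[[-8,0,-1.7],[0,0,0],1],[[-10.3,0,-2.1],[0,0,0],1],[[-10.3,0,-2.1],[0,0,0],1]]' | egrep 'posi|force'
python3 - <<'E'
from nxt import *
b=vision.capture("side");a=vision.capture("scene")
cv2.imwrite("pics/s7f.png",b[:,:,::-1]);cv2.imwrite("pics/a7f.png",a[:,:,::-1])
z=np.hstack([cv2.resize(b[100:230,300:430],(400,400),interpolation=2),cv2.resize(a[190:320,370:500],(400,400),interpolation=2)])
cv2.imwrite("pics/s7.png",z[:,:,::-1])
for f in "67":
    b=cv2.imread("pics/s%sf.png"%f)[:,:,::-1].copy();m=mask(b,*YEL);m[195:]=0;m[150:,:340]=0;m[:,:340]=0;m[:145,384:]=0;m[:,395:]=0
    n,l,sta,ce=cv2.connectedComponentsWithStats(m);i=1+np.argmax(sta[1:,4]);k=np.argwhere(l==i)[:,::-1].astype(np.float32)
    print(sta[i],cv2.fitLine(k,2,0,.01,.01).ravel())
E
```

```text
position: [0.6171, 0.2206, 0.0993]
force: [0.9, -1.1, 1.0]
[353 148  21  35 328] [ 2.5076339e-02 -9.9968553e-01  3.6429575e+02  1.6885365e+02]
[352 157  21  33 298] [6.3156582e-02 9.9800360e-01 3.6298657e+02 1.7545302e+02]
```

View pics/s7.png

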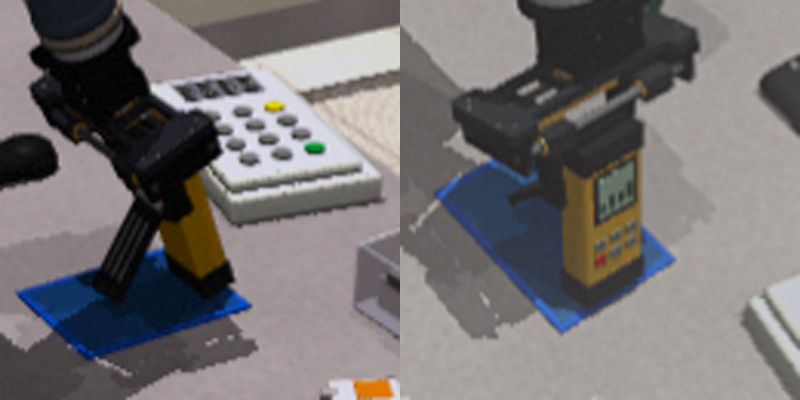

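The meter pivots on its foot as intended: its axis has turned 5° in the image and the foot edge has stayed put. Continuing.

```bash
python3 -m jog '[[[-2,0,-0.2],[0,0,0],1],[[-4,0,-0.5],[0,0,0],1],[[-6.2,0,-0.7],[0,0,0],1],[[-8.3,0,-0.9],[0,0,0],1],[[-10.4,0,-1.1],[0,0,0],1],[[-12.5,0,-1.3],[0,0,0],1],[[-12.5,0,-1.3],[0,0,0],1]]' | egrep 'posi|force'
for i in 1 2; do python3 -m jog '[[[-1.5,0,0],[0,0,0],1],[[-3.2,0,-0.15],[0,0,0],1],[[-3.2,0,-0.15],[0,0,0],1]]' | egrep 'posi|force'; done
cat > ms.py <<'E'
from nxt import *
import sys
f=sys.argv[1];b=vision.capture("side");a=vision.capture("scene");cv2.imwrite(f"pics/s{f}f.png",b[:,:,::-1]);cv2.imwrite(f"pics/a{f}f.png",a[:,:,::-1])
m=mask(b,*YEL);m[195:]=0;m[:,:335]=0;m[:145,384:]=0;m[:,395:]=0
n,l,sta,ce=cv2.connectedComponentsWithStats(m);i=1+np.argmax(sta[1:,4]);k=np.argwhere(l==i)[:,::-1].astype(np.float32)
print(sta[i],cv2.fitLine(k,2,0,.01,.01).ravel());d=cam("side")
for L in(20,23,25,27,29,31):
    Rq,oq=stand(L,.048);u=proj(d,oq+np.array([[-57,-30,17],[10,-30,17]])/1000@Rq.T);v=u[0]-u[1];print(L,(v/np.linalg.norm(v)).round(3))
E
python3 ms.py 8
```

```text
position: [0.6047, 0.2199, 0.0952]
force: [0.6, 0.8, -0.6]
position: [0.602, 0.2197, 0.0943]
force: [1.3, -0.8, 0.7]
position: [0.599, 0.2196, 0.0931]
force: [0.6, 0.3, -0.9]
[351 160  20  31 270] [3.2024673e-01 9.4733417e-01 3.6094446e+02 1.7623334e+02]
20 [0.34  0.941]
23 [0.4   0.917]
25 [0.44  0.898]
27 [0.48  0.877]
29 [0.519 0.855]
31 [0.558 0.83 ]
```

```bash
for i in 1 2 3; do python3 -m jog '[[[-1,0,0.1],[0,0,0],1],[[-2,0,0.2],[0,0,0],1],[[-2,0,0.2],[0,0,0],1]]' | egrep 'posi|force'; done; python3 ms.py 9|head -1
```

```text
position: [0.5975, 0.2195, 0.0924]
force: [-0.5, -0.2, 0.9]
position: [0.5957, 0.2193, 0.0915]
force: [-0.5, 0.3, 2.7]
position: [0.5938, 0.2193, 0.0905]
force: [-3.0, -0.3, 4.0]
[353 161  18  30 258] [  0.3803467    0.92484397 360.469      176.41086   ]
```

Fz rose from about 0 to 4 N over the last 6 mm, so the leg tip seems to be bearing. One last picture before release.

```bash
python3 - <<'E'
import cv2,numpy as np
b=cv2.imread("pics/s9f.png");a=cv2.imread("pics/a9f.png")
cv2.imwrite("pics/z9.png",np.hstack([cv2.resize(b[140:210,315:385],(400,400),interpolation=2),cv2.resize(a[215:285,400:470],(400,400),interpolation=2)]))
E
```

```text
(no output)
```

View pics/z9.png

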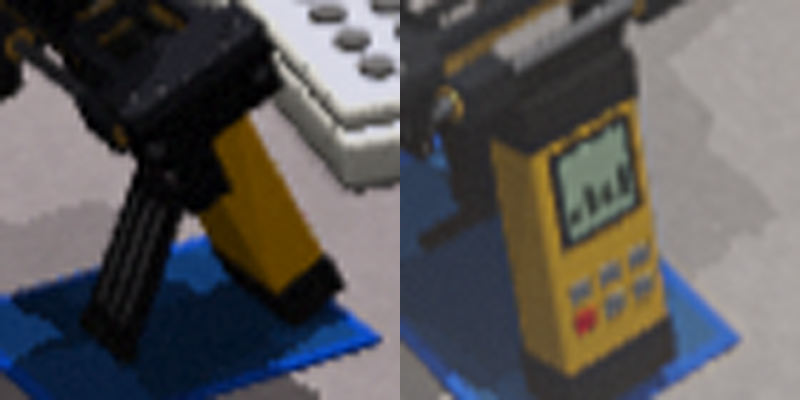

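Side half: leg tip corners are at (330,197) and (336,202). Foot corners are at (367,196) back and (374.5,190) front. I'll cast these onto the pad plane to check the 87 mm foot-to-tip spacing.

```bash
python3 - <<'E'
from nxt import *
d=cam("side");c=cam("scene")
P=onz(d,[(329.9,196.9),(336.4,202.1),(366.6,196.0)],.003);print((PY.inv().apply(P-PAD)*1000).round(1))
for L in(27,29,31):
  for fx in(.044,.05):
    Rq,oq=stand(L,fx);X=np.array([[-82,-31,34],[-82,-31,0],[-34.6,-20,112],[-34.6,20,112]])/1000
    print(L,fx,proj(d,oq+X@Rq.T).round(1).tolist())
E
```

```text
[[-30.2  18.7   0. ]
 [-29.1 -14.5   0. ]
 [ 59.2 -29.8   0. ]]
27 0.044 [[362.2, 197.6], [371.6, 189.9], [331.7, 202.6], [324.4, 196.2]]
27 0.05 [[364.1, 197.1], [373.4, 189.4], [333.7, 202.0], [326.3, 195.6]]
29 0.044 [[362.2, 197.6], [371.4, 189.6], [331.7, 203.7], [324.3, 197.2]]
29 0.05 [[364.1, 197.1], [373.2, 189.1], [333.6, 203.1], [326.2, 196.6]]
31 0.044 [[362.2, 197.6], [371.3, 189.4], [331.7, 204.7], [324.3, 198.2]]
31 0.05 [[364.1, 197.1], [373.1, 188.8], [333.6, 204.1], [326.2, 197.6]]
```

Spacing 88 mm: foot edge at pad x ≈ +59, tip at ≈ -30, centred in y. Both are on the pad and well inside the limits. Release slowly and withdraw along the tool axis.

```bash
python3 -m jog '[[[0,0,0],[0,0,0],0.25],[[0,0,0],[0,0,0],0.2],[[0,0,0],[0,0,0],0.1],[[0,0,0],[0,0,0],0],[[0,0,0],[0,0,0],0],[[0,0,0],[0,0,0],0],[[0,0,0],[0,0,0],0]]'; python3 ms.py 10|head -1
python3 -m jog '[[[0,0,-5],[0,0,0],0],[[0,0,-15],[0,0,0],0],[[0,0,-30],[0,0,0],0],[[0,0,-50],[0,0,0],0],[[0,0,-75],[0,0,0],0],[[0,0,-100],[0,0,0],0],[[0,0,-125],[0,0,0],0],[[0,0,-150],[0,0,0],0],[[0,0,-150],[0,0,0],0],[[0,0,-150],[0,0,0],0]]'; python3 ms.py 11|head -1
python3 - <<'E'
from nxt import *
d=cam("side");b=cv2.imread("pics/s11f.png")[:,:,::-1].copy();a=cv2.imread("pics/a11f.png")[:,:,::-1].copy();c=cam("scene")
for n,im,cc in(("side",b,d),("scene",a,c)):
    m=mask(im,*YEL);r={"side":(120,200,325,395),"scene":(180,290,390,480)}[n];q=np.zeros_like(m);q[r[0]:r[1],r[2]:r[3]]=m[r[0]:r[1],r[2]:r[3]]
    n_,l,sta,ce=cv2.connectedComponentsWithStats(q);i=1+np.argmax(sta[1:,4]);h=cv2.convexHull(np.argwhere(l==i)[:,::-1].astype(np.int32))
    print(n,sta[i],cv2.approxPolyDP(h,2,True)[:,0].tolist())
    for L in(25,29,33):
        Rq,oq=stand(L,.059);X=np.array([[-57,-30,0],[-57,30,0],[57,-30,0],[57,30,0],[-57,-30,34],[57,-30,34]])/1000;print(L,proj(cc,oq+X@Rq.T).round(0).tolist())
E
```

```text
time_s: 17.45
position: [0.5942, 0.2193, 0.0903]
tcp_rot: [[0.918, 0.053, 0.394], [0.049, -0.999, 0.02], [0.395, 0.001, -0.919]]
force: [-0.1, -0.4, 0.6]
opening: 0.985
[354 162  16  29 208] [3.3134067e-01 9.4351119e-01 3.6068750e+02 1.7800961e+02]
time_s: 18.38
position: [0.5352, 0.2167, 0.2307]
tcp_rot: [[0.916, 0.054, 0.398], [0.049, -0.999, 0.021], [0.399, 0.0, -0.917]]
force: [0.7, -0.8, -1.0]
opening: 0.999
[346 158  24  33 321] [  0.5036797    0.86389047 357.32712    173.98442   ]
side [346 158  24  33 321] [[363, 190], [347, 169], [346, 164], [352, 158], [369, 183]]
25 [[373.0, 182.0], [361.0, 174.0], [359.0, 153.0], [347.0, 144.0], [364.0, 190.0], [349.0, 160.0]]
29 [[372.0, 182.0], [360.0, 173.0], [356.0, 154.0], [344.0, 146.0], [363.0, 190.0], [346.0, 163.0]]
33 [[372.0, 182.0], [360.0, 173.0], [353.0, 156.0], [341.0, 148.0], [363.0, 191.0], [343.0, 165.0]]
scene [421 238  24  41 337] [[430, 278], [422, 259], [421, 242], [426, 238], [441, 246], [444, 269]]
25 [[433.0, 282.0], [451.0, 271.0], [428.0, 245.0], [446.0, 234.0], [424.0, 277.0], [418.0, 240.0]]
29 [[433.0, 281.0], [450.0, 270.0], [425.0, 243.0], [443.0, 232.0], [423.0, 276.0], [416.0, 239.0]]
33 [[432.0, 280.0], [449.0, 269.0], [422.0, 241.0], [441.0, 230.0], [423.0, 276.0], [413.0, 238.0]]
```

Both views match a 29° lean with the foot at about +59 mm, with no sign of a fall after release. The hand is clear. Handing in.

```bash
python3 ms.py 12|head -1; python3 -c "
from rig import bot
print(bot.hand_in())"
```

```text
[346 158  24  33 321] [  0.50527954   0.86295575 357.3863     173.9782    ]
the job is handed in; nothing more can be done
None
```

I swung the stand leg out to its stop, stood the yellow meter on the blue pad leaning back on foot and leg, let go, and handed the job in. The hand-in reported no verdict. The clock read 18.4 s at my last move.

**Last checks:**
- **Lean and rest:** the meter leans about 29° in the side view. The side pictures before hand-in match, so it is at rest.
- **Position:** just before release, the foot edge was about 59 mm on the operator's side of the pad centre and the leg tip about 30 mm on the other side. They were 88 mm apart, against 87 mm expected. The meter is within a few millimetres of the pad's centre line. That is inside the limits but about 15 mm operator-side of a true centring.
- **Facing:** the display faces the operator, with the tool less than 1° off square to the pad.
- **Clear:** the gripper is open and about 150 mm away. I saw no contact with the other items, but I did not measure their final positions.

**What went differently:**
- The meter turned about 25° in the grip while being lifted. A corner comparison between predicted and seen positions showed this. I dropped the planned regrasp, set the foot edge down, and leaned the meter back by moving the grip point over it until the leg tip took load.
- The one measurement that disagreed was the lean from the side view's yellow patch while the gripper partly hid the meter. It read low, so I relied on the force rise and the foot-to-tip spacing instead. After release it agreed with 29°.

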